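Close the dip canister and lift off the cover lid

ROBOT

A 6-joint arm with a two-finger parallel gripper is mounted at the origin on the work surface. World frame = base frame: x ahead of the robot, y to its left, z up, the work surface at z = 0. Lengths are in m, angles in rad, forces in N, time in s.
With the tool pointing down it reaches from about 0.275 to 0.725 m from the base axis. Payload 15.9 kg.
Tool frame: the origin (TCP) lies at the very end of the fingers, on their centre line; the grasp point (between the pads) lies 19 mm behind it; z points along the fingers, x is the direction in which the jaws open and shut, and the axes are right-handed (so a half turn about z gives the same grasp; the last joint's range is limited). The gripper opens to 85 mm and grips with 20 to 120 N. Pads are 22 mm wide; open, the fingers measure 114 mm over their backs; the gripper's body (76 mm by 85 mm) begins 54 mm behind the grasp point. The pads swing forward as they close: fully open they stand 13 mm farther back than shut.
Start: joints at [-1.314, 0.213, -0.034, 1.323, 0, 1.571], TCP at [0.127, -0.484, 0.231] pointing down, gripper open.
Joint ranges: [-2.98, 2.98], [-0.74, 1.72], [-1.14, 1.35], [-2.1, 2.04], [-1.57, 1.44], [-3.14, 3.14]. Speed limits (rad/s): [1.89, 1.89, 2.39, 2.57, 3.14, 3.14].

INTERFACE

Orientations are given as a rotation vector (axis times angle).
In Python, from plant import arm, viewer, order, finder gives the robot as it stands.
- The arm moves only by the shell command python3 -m crank 'ROWS' [FORCE]. ROWS is JSON, a list that holds one entry, the list of rows, each a list of 7 numbers: the turn, a rotation vector about the world's x, y, z in rad, then the shift along the world's x, y, z in mm, then the finger opening in mm, from 0 to 85.4. A call has 1 to 10 rows; each row is the pose to reach, as a shift and turn from the pose commanded when the call began; what a row does not reach only later rows make up. A row lasts 1/8 s, in which the tool goes at most 62.5 mm and 10.7 degrees, less where a joint would pass 70% of its speed; a pose out of reach is approached as far as the arm can. A call with a gripper value outside its range is refused whole. The fingers move at their own pace and stop on an object; FORCE is the grip in N (left out, the last holds). Time passes only in rows, so rows that repeat a pose let the fingers close. It gives the time, the measured TCP pose, the force and the opening at its end, in the units of the state.
- arm.sense(): the state, without advancing time (a new reading comes with each control period).
- viewer.get_image(name): name is "side" or "top"; returns a dict with "color" (400x640x3 uint8, blue, green, red), "K" (3x3 intrinsics, pixels), "world_to_cam" (4x4, takes a point from world to camera coordinates). Camera axes: x right, y up, looking along -z (the intrinsics and any distortion apply to the point x, -y, -z); pixel columns grow to the right and rows downward; lengths in m; the calibration is good to about 2 mm. A picture is of the moment at which its call begins. There is no depth.
- order.hand_in(): hands the job in, once; it reports no verdict.
Trained networks look in a picture, given as the dict that the camera call returned (one of the last four; its "shot" number tells which), for a name from the list of things; names that differ only in an ending like _2 or _b are one class to them, and where a whole thing is asked for, a point or a joint stands for the part that bears it (a point fixed in the world has none). Each returns a list of dicts, best first, with "score" (0 to 1); they miss things now and then, are a little off and sometimes report something else, mostly with a low value. They report only what shows in the picture. A call takes as long as a camera call. They do not tell look-alikes from the thing itself.
- finder.find_in(picture, name): "position" ([x, y, z] in m, in world coordinates, good to about 4 mm: the middle of the surface that is visible of it).
The state is a dict: "t": time; "joint_pos": joint angles; "joint_vel": joint speeds; "joint_torque": joint torques, N m; "ee_pos": TCP position; "orientation": TCP orientation; "ft_force": force on the tool from outside, world axes, zero at the start; "ft_torque": the same for the moment, N m; "gripper_width": finger opening in m.
Only numpy, scipy, OpenCV 4.12 (cv2) and the standard library are available. Lean on these libraries where they do the work, as an engineer would, in place of code of your own. Each camera call takes 0.05 s, during which the arm holds its last target. There are 200 camera calls.

TASK

Close up the dip canister on the shop counter: pull the long dipper out of it and stand the dipper in the empty steel cup, then take the nested lid set by the black knob of its inner lid, carry both lids together and lower them onto the canister until fully seated. Then grip the outer lid by its collar and lift it off alone until its lower edge is clear above the knob, leaving the inner lid seated and undisturbed, and finish while still holding the outer lid up there, level and still, touching nothing else. The lids must never come apart anywhere else, do not drop the lids or the dipper, and leave the other things on the counter where they are.

Things in the scene. Friction and masses are not known exactly. Their poses are not given: they have to be found in the camera images.
- canister: Open round steel canister fixed to the counter, the wider of the two open vessels: outside diameter 92 mm, wall 4 mm (mouth 84 mm), rim 80 mm high, inner floor 5 mm high, dark foot disc 116 mm wide, 4 mm thick. In its middle a sleeve, bore 28 mm, top 45 mm high, holds the dipper upright. Origin: centre of the underside, on the counter; z up.
- cup: Empty narrow steel cup fixed to the counter: outside diameter 56 mm, mouth 48 mm, rim 90 mm above the counter, inner floor at 5 mm, on an 84 mm dark foot disc 4 mm thick. Origin: centre of its underside, on the counter; z up.
- dipper_mid (a point): Half-way up the long steel dipper, on its axis; z points up along it. Dipper 175 mm long, 0.12 kg, round handle 12 mm thick; the lowest 30 mm is a flat-footed barrel 24 mm thick. At first it stands upright in the canister, foot 5 mm and top 180 mm above the counter, this point at 92.5 mm.
- inner_knob (a point): Centre of the inner lid's black knob, an upright cylinder 22 mm wide and 25 mm high that stands up through the outer lid's hole; z up. 68.5 mm above the counter at first (lid set standing on the counter), 133.5 mm when the lid is seated on the canister. The outer lid lies loose on the inner lid, so lifting by this knob carries both.
- inner_disc (a point): Centre of the top face of the inner lid's disc, on which the outer lid lies, 48.5 mm below the knob's centre; z up. Inner lid of steel, 0.3 kg: disc 97 mm wide, 5 mm thick; under it a plug 76 mm wide, 15 mm high with a chamfered lower edge, that goes into the canister's mouth until the disc rests on the rim; above it a stem 10 mm thick, 36 mm long, then the knob.
- outer_collar (a point): Centre of the outer lid's collar, an upright ring around its hole: outside 48 mm, inside 40 mm, 26 mm high above the disc; z up. Nested, it is 31.5 mm below the inner knob's centre (37 mm high at first, 102 mm when seated on the canister) and the collar's top is 6 mm below the knob's underside.
- outer_disc (a point): Centre of the underside of the outer lid's disc, 17 mm below the collar's centre; z up. Outer lid of steel, 0.2 kg: disc 108 mm wide, 4 mm thick, central hole 40 mm; skirt around the edge, 102 mm inside, hanging 14 mm below the disc's underside. Nested, it lies on the inner disc; it must rise 75 mm for the skirt to clear the knob's top; raise it 85 mm or more.
- terminal: Bystander: black payment terminal lying on the counter, 160 x 75 mm, 33 mm high, loose. Origin: centre of its underside.
- jar: Bystander: closed jar, 70 mm diameter, 85 mm high, loose. Origin: centre of its underside.
- notebook: Bystander: notebook with a pen lying on it, 150 x 115 mm, 21 mm high, loose. Origin: centre of its underside.
There are look-alikes about, which are no part of the job. What is shaped like the part that bears outer_collar but purple is not meant. Leave any green look-alike of the part that bears inner_knob alone.

How it is judged:
By the outcome, as a careful person would: the job done as asked, in the order asked, and still so for the second after the job is handed in, while the arm keeps its last pose, push and grip.
It also fails if it takes over 67 s, if anything falls off the work surface, if the arm or the gripper's body presses on something with over 40 N, if the wrist force passes 120 N, or if a joint passes its speed limit or range.

## Working session

There is one attempt and no reset: what is moved stays moved. The work goes in short steps, Python scripts to look and compute and a shell command to move; the robot and the scene stay as the last step left them, time stands still between calls to the robot, and variables do not carry over. Pictures are saved under pics/ and viewed, about 8 in all and at most 12, crops included, and the job is handed in when it is done.

```bash
mkdir -p pics; ls; cat > h.py <<'E'
import numpy as np,cv2
from plant import arm,viewer,order,finder
def snap(n,tag):
    p=viewer.get_image(n); cv2.imwrite(f'pics/{tag}.png',p['color']); return p
def proj(p,X):
    c=(p['world_to_cam']@np.append(X,1))[:3]; q=p['K']@np.array([c[0],-c[1],-c[2]]); return q[:2]/q[2]
def atz(p,u,v,z):
    M=p['world_to_cam'];R=M[:3,:3];o=-R.T@M[:3,3]
    d=np.linalg.inv(p['K'])@[u,v,1]; d=R.T@[d[0],-d[1],-d[2]]
    return o+d*(z-o[2])/d[2]
def tri(pts):
    # list of (p,u,v)
    A=[];b=[]
    for p,u,v in pts:
        M=p['world_to_cam'];R=M[:3,:3];o=-R.T@M[:3,3]
        d=np.linalg.inv(p['K'])@[u,v,1]; d=R.T@[d[0],-d[1],-d[2]];d/=np.linalg.norm(d)
        P=np.eye(3)-np.outer(d,d);A.append(P);b.append(P@o)
    return np.linalg.lstsq(np.vstack(A),np.hstack(b),rcond=None)[0]
E
python3 - <<'E'
from h import *
np.set_printoptions(precision=4,suppress=True)
s=arm.sense();print(s)
for n in('top','side'):
    p=snap(n,n+'0')
    M=p['world_to_cam'];print(n,-M[:3,:3].T@M[:3,3],p['K'].tolist(),[k for k in p])
    for k in 'canister cup dipper_mid inner_knob outer_collar terminal jar notebook'.split():
        print(k,[(r['position'],round(r['score'],2)) for r in finder.find_in(p,k)[:4]])
E
```

```text
pics
{'t': 0.0, 'joint_pos': array([-1.314 ,  0.2133, -0.035 ,  1.3235,  0.    ,  1.5708]), 'joint_vel': array([-0.0012, -0.002 ,  0.0002,  0.0005, -0.002 ,  0.0007]), 'joint_torque': array([ -0.0015, -68.6168,  48.7117,   0.0178,   0.0002,  -0.    ]), 'ee_pos': array([ 0.1269, -0.4833,  0.2308]), 'orientation': array([-2.487 ,  1.9183,  0.0014]), 'ft_force': array([-0.3689, -0.4976,  0.3937]), 'ft_torque': array([ 0.0096,  0.0174, -0.0333]), 'gripper_width': 0.08519374742493727}
top [0.4039 0.0111 0.8981] [[414.70583000447573, 0.0, 324.1557612202365], [0.0, 414.70583000447573, 199.5266041767243], [0.0, 0.0, 1.0]] ['color', 'K', 'world_to_cam', 'shot']
canister [([0.5561, 0.2321, 0.0156], 0.67)]
cup [([0.5854, -0.2388, 0.0285], 0.66), ([0.7239, -0.3, 0.0107], 0.61)]
dipper_mid []
inner_knob [([0.4131, 0.0731, 0.0223], 0.62)]
outer_collar [([0.5722, 0.0338, 0.0231], 0.91), ([0.446, -0.1175, 0.0159], 0.82)]
terminal [([0.769, -0.0232, 0.0299], 0.65)]
jar [([0.721, 0.2292, 0.0839], 0.78)]
notebook [([0.7245, -0.301, 0.0128], 0.75)]
side [0.3929 0.5904 0.8814] [[488.8018266052806, 0.0, 319.6215185061735], [0.0, 488.8018266052806, 207.50173720793387], [0.0, 0.0, 1.0]] ['color', 'K', 'world_to_cam', 'shot']
canister []
cup [([0.5817, -0.2234, 0.0497], 0.77)]
dipper_mid [([0.5625, 0.243, 0.1058], 0.7)]
inner_knob [([0.4157, 0.0789, 0.0236], 0.66), ([0.5781, 0.0357, 0.0682], 0.57)]
outer_collar [([0.4497, -0.1035, 0.0192], 0.79), ([0.5687, 0.0487, 0.0257], 0.73), ([0.5777, 0.0354, 0.0662], 0.38)]
terminal [([0.7732, -0.0125, 0.0325], 0.96)]
jar [([0.7213, 0.2451, 0.0831], 0.85)]
notebook [([0.723, -0.288, 0.0134], 0.78)]
```

View pics/top0.png

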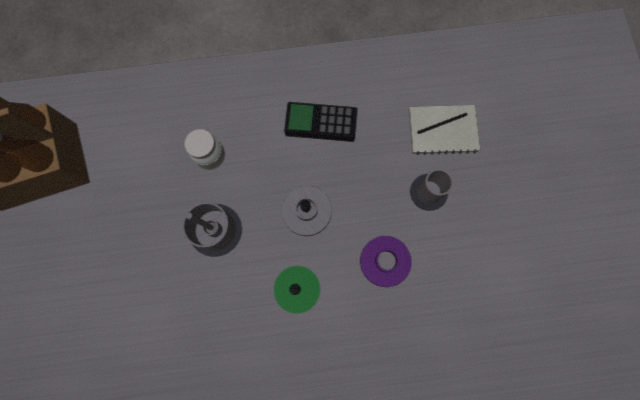

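View pics/side0.png

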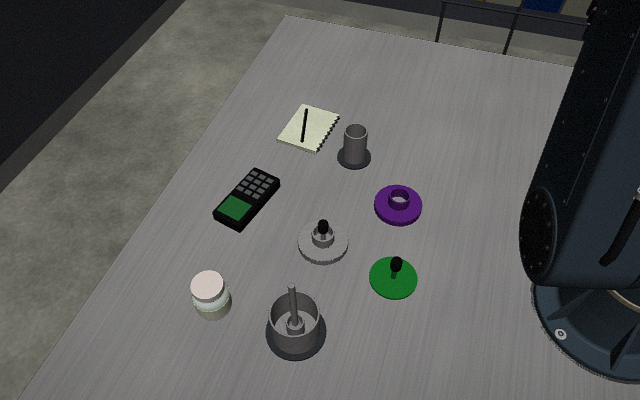

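The top view shows the canister at about (208,228) with the dipper in it, the steel lid set at (306,210), the cup at (435,188), the green decoy at (297,289) and the purple one at (386,261). The side view agrees: canister (295,325), lid set (323,240), cup (355,145). I'll refine the positions by fitting the projected circles to image edges.

```bash
cat > fit.py <<'E'
from h import *
MOD=dict(can=[(.046,.08),(.042,.08),(.058,.004)],cup=[(.028,.09),(.024,.09),(.042,.004)],
 lid=[(.054,.024),(.024,.050),(.011,.081)],knob=[(.011,.081),(.011,.056)],dip=[(.006,.18)])
def pts(p,x,y,r,z,n=90):
    a=np.linspace(0,2*np.pi,n); return np.array([proj(p,[x+r*np.cos(t),y+r*np.sin(t),z]) for t in a]).astype(np.float32)
def fit(p,name,x,y,span=.014,dz=0):
    g=cv2.GaussianBlur(cv2.cvtColor(p['color'],cv2.COLOR_BGR2GRAY),(0,0),1.0).astype(np.float32)
    m=np.hypot(cv2.Sobel(g,5,1,0),cv2.Sobel(g,5,0,1)); m=np.minimum(m,60)
    def sc(x,y):
        return np.mean([cv2.remap(m,q[:,:1],q[:,1:],1).mean() for q in (pts(p,x,y,r,z+dz) for r,z in MOD[name])])
    best=(x,y)
    for st in (.002,.0005):
        k=np.arange(-span,span+1e-9,st); best=max(((sc(best[0]+i,best[1]+j),best[0]+i,best[1]+j) for i in k for j in k))
        s,best=best[0],best[1:]; span=.002
    return np.round(best,4),round(float(s),1)
def draw(p,name,x,y,box,f,out,dz=0):
    im=p['color'].copy();u,v,w,h=box
    im=cv2.resize(im[v:v+h,u:u+w],None,fx=f,fy=f,interpolation=cv2.INTER_CUBIC)
    for r,z in MOD[name]:
        q=((pts(p,x,y,r,z+dz)-[u,v]+.5)*f).astype(int); cv2.polylines(im,[q],True,(0,255,255),1)
    return im
E
python3 - <<'E'
from fit import *
P={n:viewer.get_image(n) for n in('top','side')}
rows=[]
for n,p in P.items():
    t=[]
    for k,x,y in(('can',.56,.237),('lid',.573,.037),('cup',.585,-.235)):
        b,s=fit(p,k,x,y);print(n,k,b,s)
        c=proj(p,[*b,.05]).astype(int)
        t.append(draw(p,k,*b,(c[0]-42,c[1]-48,84,96),3,0))
    rows.append(np.hstack(t))
cv2.imwrite('pics/fit1.png',np.vstack(rows))
E
```

```text
top can [0.561 0.233] 53.8
top lid [0.572 0.031] 42.7
top cup [ 0.584  -0.2395] 54.7
side can [0.5635 0.238 ] 53.6
side lid [0.573 0.045] 48.3
side cup [ 0.5855 -0.2365] 54.8
```

View pics/fit1.png

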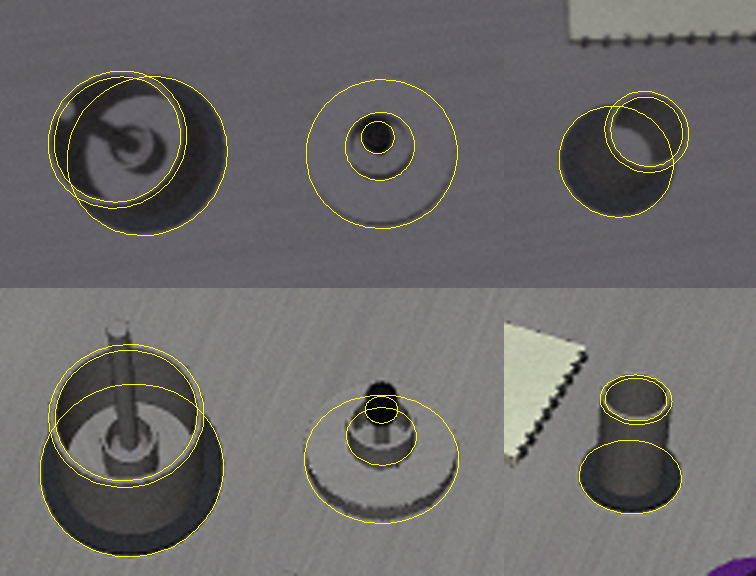

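The canister and cup outlines fit well, with only a 2-5 mm calibration offset between the cameras. The side lid fit locked onto the skirt's lower edge, so I'll refit the lid with the skirt edge in the model, plus the dipper top.

```bash
sed -i "s/ lid=\[(.054,.024)/ lid=[(.054,.024),(.054,.006)/" fit.py
python3 - <<'E'
from fit import *
P={n:viewer.get_image(n) for n in('top','side')}
MOD['coll']=[(.024,.05),(.020,.05)]; MOD['disc']=[(.054,.024),(.054,.006)]
t=[]
for n,p in P.items():
    for k,x,y,s in(('lid',.573,.037,.008),('disc',.573,.037,.008),('coll',.573,.037,.008),('knob',.573,.037,.008),('dip',.561,.235,.008)):
        b,sc=fit(p,k,x,y,s);print(n,k,b,sc)
        if k in('lid','dip'):
            c=proj(p,[*b,.05 if k=='lid' else .17]).astype(int); t.append(draw(p,k,*b,(c[0]-32,c[1]-36,64,72),3,0))
cv2.imwrite('pics/fit2.png',np.hstack(t))
E
```

```text
top lid [0.5725 0.031 ] 36.2
top disc [0.573 0.031] 19.3
top coll [0.5725 0.031 ] 47.5
top knob [0.5785 0.032 ] 56.5
top dip [0.5615 0.233 ] 52.0
side lid [0.5765 0.034 ] 45.7
side disc [0.575  0.0335] 39.0
side coll [0.5765 0.035 ] 54.3
side knob [0.565 0.047] 53.5
side dip [0.559  0.2445] 51.4
```

View pics/fit2.png

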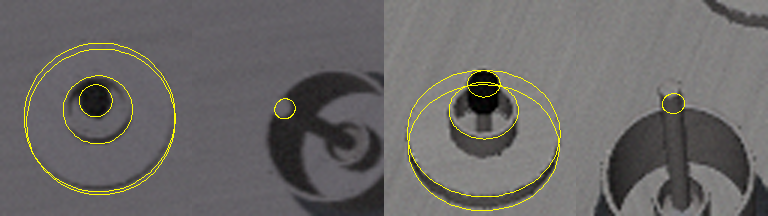

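Averaging the two cameras gives these positions:

| Object | x (m) | y (m) |
|---|---|---|
| Canister and dipper | 0.562 | 0.2355 |
| Lid set | 0.5745 | 0.033 |
| Cup | 0.585 | -0.238 |

First I'll move above the dipper and turn the jaws parallel to world x.

```bash
python3 -m crank '[[[0,0,0.15,22,36,30,85],[0,0,0.3,65,108,30,85],[0,0,0.45,110,182,30,85],[0,0,0.6,155,256,30,85],[0,0,0.75,200,331,30,85],[0,0,0.9,245,405,30,85],[0,0,1.05,290,480,30,85],[0,0,1.2,335,554,30,85],[0,0,1.314,375,620,30,85],[0,0,1.314,405,670,30,85]]]' 40; python3 -m crank '[[[0,0,0,25,40,0,85],[0,0,0,30,49,0,85],[0,0,0,30,49,0,85],[0,0,0,30,49,0,85]]]'; python3 -c "
from h import *;s=arm.sense();print(s['joint_pos'],s['ft_force'],s['ee_pos'],s['orientation'])"
```

```text
t: 2.35
ee_pos: [0.4381, 0.0316, 0.2615]
orientation: [3.141, 0.004, 0.001]
ft_force: [1.1, -1.8, 0.1]
gripper_width: 0.0849
t: 2.85
ee_pos: [0.4669, 0.0774, 0.2615]
orientation: [3.141, -0.002, 0.0]
ft_force: [-0.3, 0.3, -0.1]
gripper_width: 0.0853
[ 1.64429502e-01  1.54328970e-01 -3.00883440e-02  1.38619790e+00
 -1.84336551e-04  1.73628077e+00] [-0.2781594   0.28048442 -0.07724895] [0.46692659 0.07741704 0.26153204] [ 3.14144011e+00 -1.65703757e-03  3.28155301e-04]
```

```bash
python3 -m crank '[[[0,0,0,25,42,0,85],[0,0,0,50,83,0,85],[0,0,0,75,125,0,85],[0,0,0,95,158,0,85],[0,0,0,95,158,0,85],[0,0,0,95,158,-15,85],[0,0,0,95,158,-15,85],[0,0,0,95,158,-15,85]]]'; python3 - <<'E'
from fit import *
for n in('top','side'):
    p=snap(n,n+'1');s=arm.sense();print(n,s['ee_pos'],proj(p,s['ee_pos']),proj(p,[.562,.2355,.18]))
E
```

```text
t: 3.85
ee_pos: [0.5623, 0.2354, 0.2472]
orientation: [-3.141, 0.002, -0.001]
ft_force: [1.0, -0.8, 0.7]
gripper_width: 0.0849
top [0.56239713 0.23566893 0.24726131] [174.2771076  208.11987883] [188.06517496 215.68683467]
side [0.56246257 0.23587674 0.24721103] [289.7067789  263.07254476] [292.21482605 284.80238243]
```

View pics/side1.png

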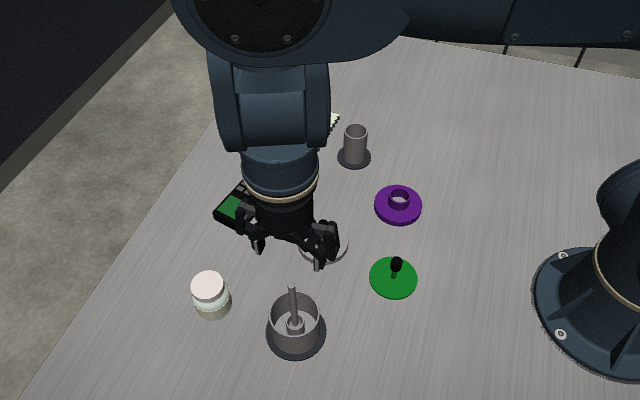

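The side view shows the open fingertips at about (258,250) and (320,267), straddling the dipper axis at (292,287), as predicted. Next I'll lower and grip.

```bash
python3 -m crank '[[[0,0,0,0,0,-30,85],[0,0,0,0,0,-60,85],[0,0,0,0,0,-90,85],[0,0,0,0,0,-110,85],[0,0,0,0,0,-115,85],[0,0,0,0,0,-115,0],[0,0,0,0,0,-115,0],[0,0,0,0,0,-115,0],[0,0,0,0,0,-115,0],[0,0,0,0,0,-115,0]]]' 50;  python3 -m crank '[[[0,0,0,0,0,0,0],[0,0,0,0,0,0,0],[0,0,0,0,0,0,0]]]'
```

```text
t: 5.2
ee_pos: [0.5626, 0.2365, 0.1317]
orientation: [-3.141, -0.0, -0.001]
ft_force: [1.9, 0.7, 4.1]
gripper_width: 0.0104
t: 5.58
ee_pos: [0.5627, 0.2365, 0.1318]
orientation: [-3.141, -0.0, -0.001]
ft_force: [1.1, -0.2, 5.4]
gripper_width: 0.0108
```

```bash
python3 -m crank '[[[0,0,0,0,0,5,0],[0,0,0,0,0,15,0],[0,0,0,0,0,30,0],[0,0,0,0,0,48,0],[0,0,0,0,0,66,0],[0,0,0,0,0,84,0],[0,0,0,0,0,100,0],[0,0,0,0,0,110,0],[0,0,0,0,0,115,0],[0,0,0,0,0,115,0]]]'; python3 - <<'E'
from fit import *
a=[snap(n,n+'2')['color'] for n in('top','side')]
cv2.imwrite('pics/c2.png',np.hstack([cv2.resize(a[0][100:300,100:300],None,fx=1.9,fy=1.9),cv2.resize(a[1][180:380,200:400],None,fx=1.9,fy=1.9)]))
print(arm.sense()['ft_force'])
E
```

```text
t: 6.82
ee_pos: [0.5624, 0.2364, 0.2464]
orientation: [-3.142, 0.0, -0.0]
ft_force: [-0.5, 0.1, -1.4]
gripper_width: 0.0106
[-0.48320133  0.06007699 -0.57506518]
```

View pics/c2.png

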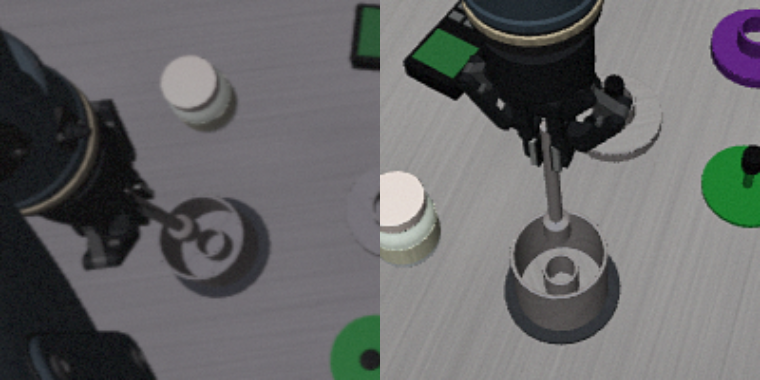

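The dipper hangs straight and is clear of the canister. Next I'll carry it to the cup.

```bash
python3 -m crank '[[[0,0,0,1,-12,5,0],[0,0,0,2,-36,5,0],[0,0,0,4,-70,5,0],[0,0,0,6,-110,5,0],[0,0,0,8,-150,5,0],[0,0,0,10,-190,5,0],[0,0,0,12,-230,5,0],[0,0,0,14,-270,5,0],[0,0,0,16,-310,5,0],[0,0,0,18,-350,5,0]]]';python3 -m crank '[[[0,0,0,1,-38,0,0],[0,0,0,3,-70,0,0],[0,0,0,4,-95,0,0],[0,0,0,5,-112,0,0],[0,0,0,5,-121,0,0],[0,0,0,5,-124,0,0],[0,0,0,5,-124,0,0],[0,0,0,5,-124,0,0]]]'; python3 - <<'E'
from fit import *
a=[snap(n,n+'3')['color'] for n in('top','side')]
cv2.imwrite('pics/c3.png',np.hstack([cv2.resize(a[0][90:290,350:550],None,fx=1.9,fy=1.9),cv2.resize(a[1][40:240,250:450],None,fx=1.9,fy=1.9)]))
print(arm.sense()['ft_force'])
E
```

```text
t: 8.18
ee_pos: [0.5798, -0.1156, 0.2515]
orientation: [3.141, -0.001, -0.0]
ft_force: [0.2, 0.5, -1.9]
gripper_width: 0.011
t: 9.18
ee_pos: [0.5854, -0.237, 0.2515]
orientation: [-3.142, -0.001, -0.0]
ft_force: [-0.4, 0.3, -1.2]
gripper_width: 0.0105
[-0.3462726  -0.10604434 -1.48617224]
```

View pics/c3.png

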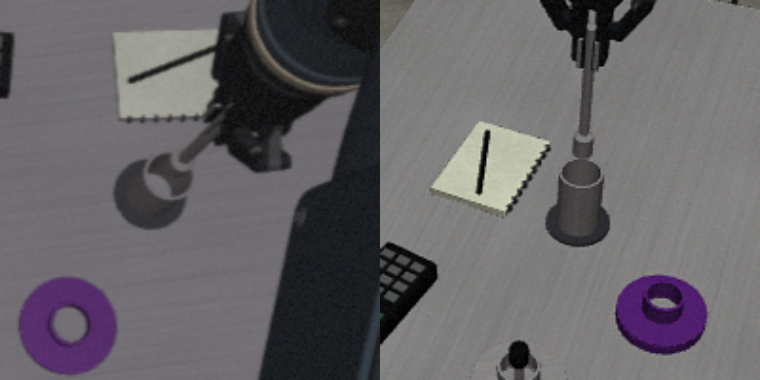

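The dipper is lined up over the cup in both views: barrel at (583,147) over the mouth at (580,172) in the side crop. Lowering it now.

```bash
python3 -m crank '[[[0,0,0,0,0,-8,0],[0,0,0,0,0,-24,0],[0,0,0,0,0,-42,0],[0,0,0,0,0,-60,0],[0,0,0,0,0,-78,0],[0,0,0,0,0,-94,0],[0,0,0,0,0,-106,0],[0,0,0,0,0,-113,0],[0,0,0,0,0,-116,0],[0,0,0,0,0,-117,0]]]';python3 -m crank '[[[0,0,0,0,0,-1,0],[0,0,0,0,0,-2,0],[0,0,0,0,0,-2.5,0],[0,0,0,0,0,-2.5,0]]]'
```

```text
t: 10.52
ee_pos: [0.5855, -0.2377, 0.1345]
orientation: [3.141, -0.0, 0.001]
ft_force: [-0.1, 0.5, -0.7]
gripper_width: 0.0107
t: 11.02
ee_pos: [0.5853, -0.2376, 0.1318]
orientation: [-3.142, 0.0, 0.0]
ft_force: [0.3, 0.4, -1.0]
gripper_width: 0.0106
```

```bash
python3 -m crank '[[[0,0,0,0,0,-0.5,0],[0,0,0,0,0,-1,0],[0,0,0,0,0,-1.5,0],[0,0,0,0,0,-1.5,0]]]'
```

```text
t: 11.52
ee_pos: [0.5859, -0.2379, 0.1317]
orientation: [3.141, -0.0, 0.003]
ft_force: [-1.5, 1.4, 14.1]
gripper_width: 0.0107
```

Contact, so the foot is on the cup floor. I'll ease the push, open slowly and go up.

```bash
python3 -m crank '[[[0,0,0,0,0,1,0],[0,0,0,0,0,1.2,0],[0,0,0,0,0,1.2,14],[0,0,0,0,0,1.2,18],[0,0,0,0,0,1.2,25],[0,0,0,0,0,1.2,40],[0,0,0,0,0,1.2,60],[0,0,0,0,0,20,85],[0,0,0,0,0,50,85],[0,0,0,0,0,80,85]]]';python3 -m crank '[[[0,0,0,0,15,15,85],[0,0,0,-3,55,15,85],[0,0,0,-6,100,15,85],[0,0,0,-9,150,15,85],[0,0,0,-10,200,15,85],[0,0,0,-11,240,10,85],[0,0,0,-11,262,0,85],[0,0,0,-11,271,0,85],[0,0,0,-11,271,0,85],[0,0,0,-11,271,0,85]]]' ; python3 - <<'E'
from fit import *
a=[snap(n,n+'4') for n in('top','side')]
for p in a:print(proj(p,arm.sense()['ee_pos']))
a=[p['color'] for p in a]
cv2.imwrite('pics/c4.png',np.hstack([cv2.resize(a[0][90:290,270:470],None,fx=1.9,fy=1.9),cv2.resize(a[1][80:280,230:430],None,fx=1.9,fy=1.9)]))
print(arm.sense()['ft_force'])
E
```

```text
t: 12.78
ee_pos: [0.5852, -0.2375, 0.2112]
orientation: [-3.141, -0.0, 0.0]
ft_force: [1.1, -1.1, -0.2]
gripper_width: 0.0849
t: 14.02
ee_pos: [0.5744, 0.0327, 0.2106]
orientation: [3.141, -0.001, 0.001]
ft_force: [0.8, -0.7, -0.2]
gripper_width: 0.0847
[300.63210751 190.10698612]
[324.15871829 181.09189055]
[-0.17217573  0.65236202 -0.10433431]
```

View pics/c4.png

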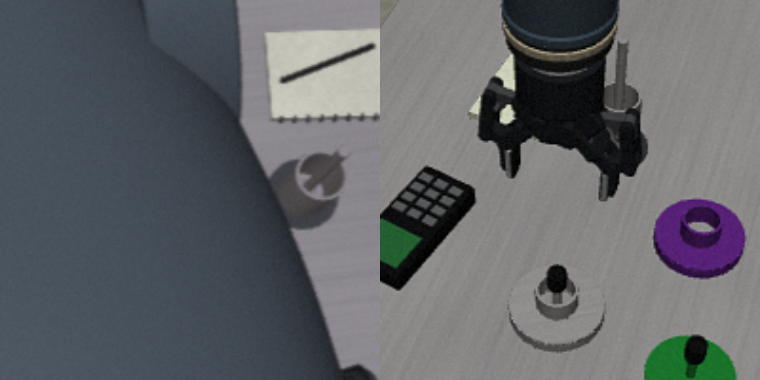

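The dipper stands upright in the cup, and the gripper is centred over the knob (tip midpoint (557,185), knob (557,278)). Lower and grip the knob.

```bash
python3 -m crank '[[[0,0,0,0,0,-35,85],[0,0,0,0,0,-75,85],[0,0,0,0,0,-110,85],[0,0,0,0,0,-135,85],[0,0,0,0,0,-150,85],[0,0,0,0,0,-157,85],[0,0,0,0,0,-157,60],[0,0,0,0,0,-157,45],[0,0,0,0,0,-157,33],[0,0,0,0,0,-157,27]]]' 80; python3 -m crank '[[[0,0,0,0,0,0,20],[0,0,0,0,0,0,10],[0,0,0,0,0,0,0],[0,0,0,0,0,0,0],[0,0,0,0,0,0,0]]]' 80
```

```text
t: 15.38
ee_pos: [0.5745, 0.0334, 0.0537]
orientation: [-3.142, -0.0, -0.001]
ft_force: [0.5, 0.7, 0.8]
gripper_width: 0.0269
t: 16.0
ee_pos: [0.5749, 0.0334, 0.0537]
orientation: [-3.141, 0.0, -0.002]
ft_force: [4.0, 0.6, 5.3]
gripper_width: 0.0198
```

```bash
python3 -m crank '[[[0,0,0,0,0,3,0],[0,0,0,0,0,10,0],[0,0,0,0,0,22,0],[0,0,0,0,0,38,0],[0,0,0,0,0,56,0],[0,0,0,0,0,74,0],[0,0,0,0,0,90,0],[0,0,0,0,0,102,0],[0,0,0,0,0,108,0],[0,0,0,0,0,110,0]]]' 80; python3 -m crank '[[[0,0,0,0,6,0,0],[0,0,0,-2,20,0,0],[0,0,0,-4,44,0,0],[0,0,0,-6,74,0,0],[0,0,0,-8,106,0,0],[0,0,0,-10,138,0,0],[0,0,0,-11,166,0,0],[0,0,0,-12,187,0,0],[0,0,0,-12,199,0,0],[0,0,0,-12,203,0,0]]]'; python3 -m crank '[[[0,0,0,0,0,0,0],[0,0,0,0,0,0,0]]]';python3 - <<'E'
from fit import *
a=[snap(n,n+'5') for n in('top','side')];s=arm.sense();dz=s['ee_pos'][2]-.0537
MOD['disc']=[(.054,.024),(.054,.006)];MOD['skirt']=[(.054,.006)];MOD['disc1']=[(.054,.024)]
o=[]
for p,(x,y) in zip(a,((.560,.234),(.564,.237))):
    for k in('disc','skirt','disc1'):print(k,fit(p,k,x,y,.01,dz))
    b=fit(p,'disc',x,y,.01,dz)[0]; c=proj(p,[*b,.11]).astype(int)
    o.append(draw(p,'disc',*b,(c[0]-50,c[1]-60,100,120),3.8,0,dz))
cv2.imwrite('pics/c5.png',np.hstack(o)); print(s['ee_pos'],s['ft_force'])
E
```

```text
t: 17.25
ee_pos: [0.5743, 0.0334, 0.1634]
orientation: [3.142, -0.0, -0.0]
ft_force: [-0.3, 0.3, -5.3]
gripper_width: 0.0201
t: 18.5
ee_pos: [0.5622, 0.2368, 0.1631]
orientation: [3.141, 0.001, -0.0]
ft_force: [-1.6, 0.0, -5.5]
gripper_width: 0.0196
t: 18.75
ee_pos: [0.5624, 0.2357, 0.1634]
orientation: [3.141, -0.001, 0.0]
ft_force: [0.7, -0.0, -5.5]
gripper_width: 0.0197
disc (array([0.5635, 0.2375]), 40.1)
skirt (array([0.567, 0.241]), 41.7)
disc1 (array([0.561, 0.236]), 43.0)
disc (array([0.5615, 0.236 ]), 42.1)
skirt (array([0.562 , 0.2395]), 42.3)
disc1 (array([0.5615, 0.2345]), 43.1)
[0.56243366 0.23581049 0.16337328] [ 0.61450052 -0.45004256 -5.2703388 ]
```

View pics/c5.png

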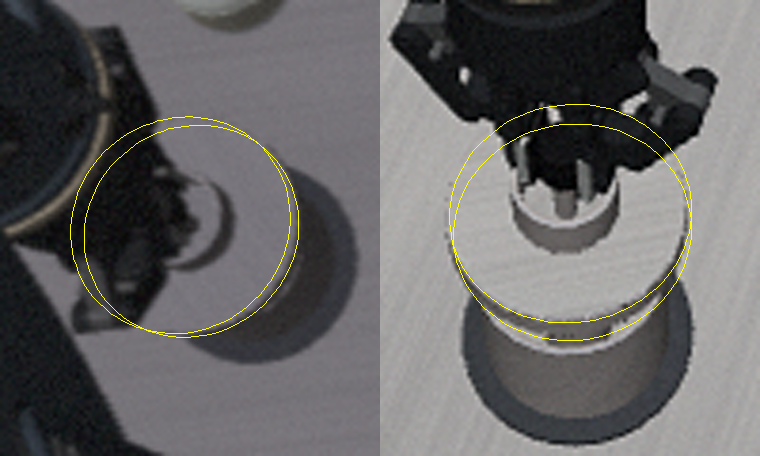

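The lids hang level over the canister. The two views put the offset at about (+1, 0) mm on average, well inside the 4 mm clearance, so I'll lower and watch the force.

```bash
python3 -m crank '[[[0,0,0,0,0,-5,0],[0,0,0,0,0,-12,0],[0,0,0,0,0,-19,0],[0,0,0,0,0,-24,0],[0,0,0,0,0,-27,0],[0,0,0,0,0,-29,0],[0,0,0,0,0,-31,0],[0,0,0,0,0,-33,0]]]'; python3 -m crank '[[[0,0,0,0,0,-2,0],[0,0,0,0,0,-4,0],[0,0,0,0,0,-6,0],[0,0,0,0,0,-8,0],[0,0,0,0,0,-9.5,0],[0,0,0,0,0,-9.5,0]]]'
```

```text
t: 19.85
ee_pos: [0.5624, 0.2364, 0.1303]
orientation: [-3.142, 0.0, -0.0]
ft_force: [-0.1, 1.0, -5.3]
gripper_width: 0.0198
t: 20.6
ee_pos: [0.5622, 0.2364, 0.1207]
orientation: [3.142, 0.0, -0.0]
ft_force: [-0.5, -0.0, -5.5]
gripper_width: 0.0197
```

Plug entered with no side force. Last 2 mm.

```bash
python3 -m crank '[[[0,0,0,0,0,-0.7,0],[0,0,0,0,0,-1.4,0],[0,0,0,0,0,-1.9,0],[0,0,0,0,0,-1.9,0]]]'; python3 -m crank '[[[0,0,0,0,0,-0.4,0],[0,0,0,0,0,-0.7,0],[0,0,0,0,0,-0.7,0]]]'
```

```text
t: 21.1
ee_pos: [0.5623, 0.2364, 0.119]
orientation: [3.142, -0.0, 0.0]
ft_force: [-0.9, -0.6, -4.8]
gripper_width: 0.0197
t: 21.48
ee_pos: [0.5626, 0.2365, 0.1187]
orientation: [-3.141, 0.0, -0.001]
ft_force: [0.0, -1.2, 4.7]
gripper_width: 0.0197
```

Seated: height 0.1187 is exactly the predicted value, and the load reversed. Ease off, open wide and lower to the collar.

```bash
python3 -m crank '[[[0,0,0,0,0,0.6,0],[0,0,0,0,0,0.6,22],[0,0,0,0,0,0.6,26],[0,0,0,0,0,0.6,35],[0,0,0,0,0,0.6,50],[0,0,0,0,0,0.6,70],[0,0,0,0,0,0.6,85],[0,0,0,0,0,0.6,85],[0,0,0,0,0,0.6,85]]]'; python3 - <<'E'
from fit import *
a=[snap(n,n+'6') for n in('top','side')];s=arm.sense()
MOD['disc']=[(.054,.024),(.054,.006)]
o=[]
for p,(x,y) in zip(a,((.561,.233),(.5635,.238))):
    b=fit(p,'disc',x,y,.006,.065);print(b); b=b[0]; c=proj(p,[*b,.11]).astype(int)
    o.append(draw(p,'disc',*b,(c[0]-50,c[1]-60,100,120),3.8,0,.065))
cv2.imwrite('pics/c6.png',np.hstack(o)); print(s['ee_pos'],s['ft_force'])
E
```

```text
t: 22.6
ee_pos: [0.5623, 0.2364, 0.1188]
orientation: [3.142, -0.0, -0.0]
ft_force: [-0.4, 0.8, -1.0]
gripper_width: 0.0851
(array([0.563, 0.238]), 46.2)
(array([0.5635, 0.2325]), 42.3)
[0.56228972 0.23640764 0.11879771] [ 0.2399124   0.04646226 -0.35551353]
```

View pics/c6.png

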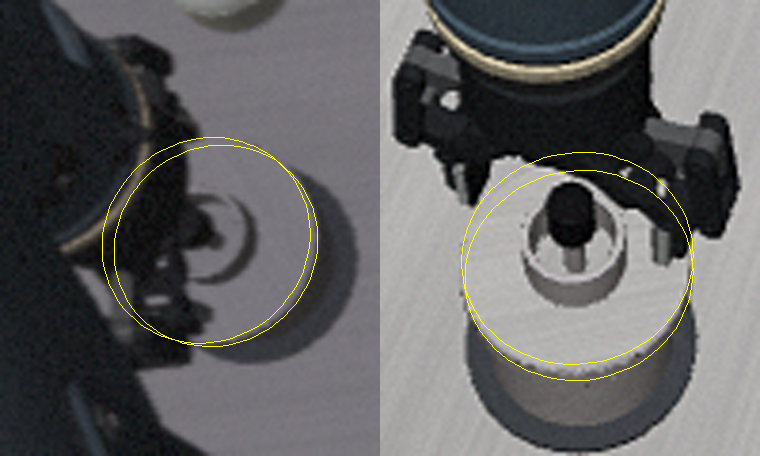

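The lids look level and nested, but the outline fits differ a few mm from expectation. Before descending I'll check the height with projected collar and skirt circles at the predicted pose and over a height scan.

```bash
python3 - <<'E'
from fit import *
a=[viewer.get_image(n) for n in('top','side')]
MOD['c']=[(.024,.050),(.020,.050)];MOD['d']=[(.054,.024),(.054,.006)];MOD['dc']=[(.054,.024),(.054,.006),(.024,.05)]
for dz in(.061,.065,.069,.073,.077):
  print(dz,[(k,n,fit(p,k,.562,.2355,.008,dz)) for k in('c','dc') for n,p in zip('ts',a)])
o=[]
for p,(x,y) in zip(a,((.561,.233),(.5635,.238))):
    c=proj(p,[x,y,.11]).astype(int); MOD['z']=[(.054,.089),(.054,.071),(.024,.115),(.058,.004),(.011,.146)]
    o.append(draw(p,'z',x,y,(c[0]-50,c[1]-60,100,120),3.8,0))
cv2.imwrite('pics/c7.png',np.hstack(o))
E
```

```text
0.061 [('c', 't', (array([0.557 , 0.2265]), 50.3)), ('c', 's', (array([0.563 , 0.2355]), 54.7)), ('dc', 't', (array([0.563, 0.238]), 43.7)), ('dc', 's', (array([0.5635, 0.232 ]), 47.3))]
0.065 [('c', 't', (array([0.556, 0.226]), 50.3)), ('c', 's', (array([0.562, 0.237]), 54.9)), ('dc', 't', (array([0.562 , 0.2375]), 43.6)), ('dc', 's', (array([0.5625, 0.2335]), 46.9))]
0.069 [('c', 't', (array([0.558, 0.229]), 48.2)), ('c', 's', (array([0.5605, 0.235 ]), 54.4)), ('dc', 't', (array([0.561 , 0.2365]), 43.6)), ('dc', 's', (array([0.562, 0.235]), 46.5))]
0.073 [('c', 't', (array([0.5575, 0.228 ]), 48.1)), ('c', 's', (array([0.56  , 0.2405]), 55.2)), ('dc', 't', (array([0.5605, 0.2355]), 43.6)), ('dc', 's', (array([0.561 , 0.2365]), 46.0))]
0.077 [('c', 't', (array([0.5565, 0.227 ]), 48.1)), ('c', 's', (array([0.559 , 0.2425]), 55.2)), ('dc', 't', (array([0.5595, 0.2345]), 43.4)), ('dc', 's', (array([0.56  , 0.2385]), 45.4))]
```

View pics/c7.png

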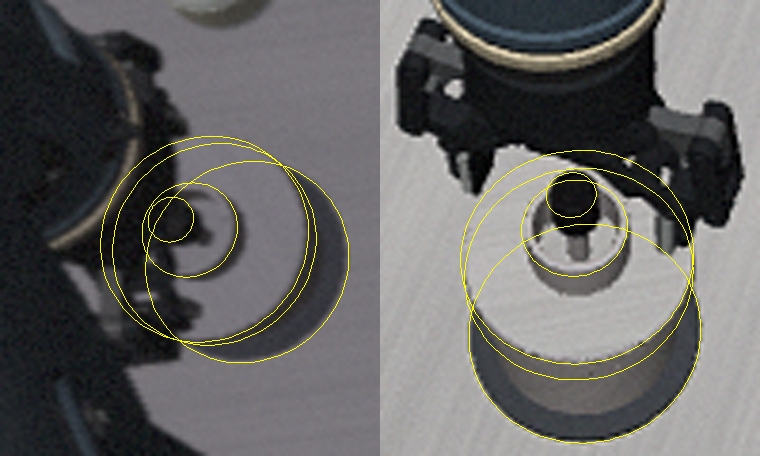

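At the predicted seated pose the projected disc, collar, knob and foot circles match the side view (knob top (571,195), collar (574,230)), and roughly the top view. The seating is confirmed; the automatic fit was just weak. Down to the collar and grip.

```bash
python3 -m crank '[[[0,0,0,0,0,-4,85],[0,0,0,0,0,-11,85],[0,0,0,0,0,-18,85],[0,0,0,0,0,-23,85],[0,0,0,0,0,-26,85],[0,0,0,0,0,-26,70],[0,0,0,0,0,-26,60],[0,0,0,0,0,-26,54],[0,0,0,0,0,-26,51]]]' 60; python3 -m crank '[[[0,0,0,0,0,0,49],[0,0,0,0,0,0,47],[0,0,0,0,0,0,44],[0,0,0,0,0,0,40],[0,0,0,0,0,0,40]]]' 60
```

```text
t: 23.92
ee_pos: [0.5624, 0.2364, 0.0929]
orientation: [-3.142, -0.0, -0.0]
ft_force: [0.2, -0.1, -0.0]
gripper_width: 0.0511
t: 24.55
ee_pos: [0.5624, 0.2364, 0.0934]
orientation: [-3.141, -0.0, -0.001]
ft_force: [-3.4, -1.6, 9.4]
gripper_width: 0.047
```

Gripped at 47 mm on the 48 mm collar. Lift slowly, straight up.

```bash
python3 -m crank '[[[0,0,0,0,0,1,40],[0,0,0,0,0,3,40],[0,0,0,0,0,6,40],[0,0,0,0,0,10,40],[0,0,0,0,0,15,40],[0,0,0,0,0,20,40],[0,0,0,0,0,25,40]]]'; python3 -m crank '[[[0,0,0,0,0,5,40],[0,0,0,0,0,12,40],[0,0,0,0,0,20,40],[0,0,0,0,0,30,40],[0,0,0,0,0,40,40],[0,0,0,0,0,50,40],[0,0,0,0,0,58,40],[0,0,0,0,0,64,40],[0,0,0,0,0,67,40],[0,0,0,0,0,68,40]]]';  python3 -m crank '[[[0,0,0,0,0,0,40],[0,0,0,0,0,0,40],[0,0,0,0,0,0,40],[0,0,0,0,0,0,40]]]'; python3 - <<'E'
from fit import *
a=[viewer.get_image(n) for n in('top','side')];s=arm.sense()
o=[]
for p,(x,y) in zip(a,((.561,.233),(.5635,.238))):
    c=proj(p,[x,y,.12]).astype(int); MOD['z']=[(.058,.004),(.011,.146),(.0485,.085)]
    o.append(draw(p,'z',x,y,(c[0]-60,c[1]-72,120,144),3.2,0))
cv2.imwrite('pics/c8.png',np.hstack(o)); print(s['ee_pos'],s['ft_force'],s['ft_torque'])
for p in a: print([(k,[(np.round(r['position'],3),r['score']) for r in finder.find_in(p,k)][:3]) for k in('inner_knob','outer_collar')])
E
```

```text
t: 25.42
ee_pos: [0.5624, 0.2364, 0.1182]
orientation: [-3.142, -0.0, -0.0]
ft_force: [-0.1, 0.4, -2.0]
gripper_width: 0.0466
t: 26.68
ee_pos: [0.5623, 0.2364, 0.1858]
orientation: [3.142, -0.0, -0.0]
ft_force: [0.1, 0.7, -1.3]
gripper_width: 0.046
t: 27.18
ee_pos: [0.5623, 0.2364, 0.1857]
orientation: [3.142, -0.0, -0.0]
ft_force: [0.5, -0.4, -1.5]
gripper_width: 0.0464
[0.56230179 0.23641274 0.18581568] [-0.75280919  0.30673738 -2.18101954] [-0.04189636  0.02011987  0.01435716]
[('inner_knob', [(array([0.414, 0.073, 0.022]), 0.72), (array([0.552, 0.215, 0.083]), 0.61)]), ('outer_collar', [(array([ 0.443, -0.114,  0.018]), 0.74), (array([0.555, 0.214, 0.18 ]), 0.59)])]
[('inner_knob', [(array([0.42 , 0.078, 0.019]), 0.93), (array([0.551, 0.264, 0.083]), 0.75)]), ('outer_collar', [(array([0.558, 0.26 , 0.181]), 0.83), (array([ 0.447, -0.103,  0.021]), 0.72)])]
```

View pics/c8.png

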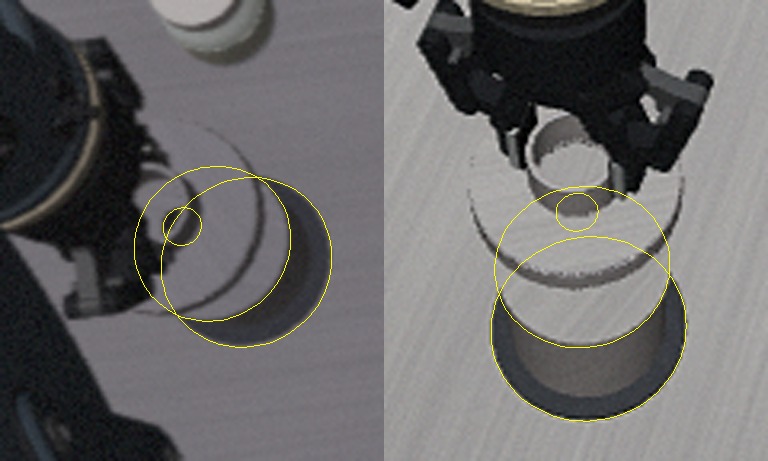

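The last picture shows the outer lid held level above the canister (lower edge at about (577,283) in the side crop). The inner lid is still on the rim and matches its predicted seated circle. The finder puts it at z = 83 mm, and I expected 85. The load is about 2 N, which is one lid. Handing in.

```bash
python3 -m crank '[[[0,0,0,0,0,0,40],[0,0,0,0,0,0,40],[0,0,0,0,0,0,40]]]'; python3 -c "
from plant import order;print(order.hand_in())"
```

```text
t: 27.85
ee_pos: [0.5623, 0.2364, 0.1858]
orientation: [3.142, 0.0, -0.0]
ft_force: [-0.2, 0.2, -2.5]
gripper_width: 0.0462
the job is handed in; nothing more can be done
None
```

The job is handed in at t ≈ 27.9 s of the 67 s allowed. The dipper stands in the cup and the inner lid is seated on the canister. The arm holds the outer lid by its collar, level and still, about 92 mm above where it was nested.

**Last checks:**
- **Outer lid:** the load is about 2 N, which is the outer lid alone. The grip on the 48 mm collar reads 46–47 mm and is stable.
- **Seating:** the tool height and the contact force matched full seating. In the last picture the inner lid's edge lies on its predicted seated circle in the side view. The finder put it at z = 83 mm against 85 mm expected.
- **Other things on the counter:** I felt no unexpected contact, but I did not measure the bystanders or look-alikes again at the end.

**Disagreements:**
- The two cameras differed by 2–5 mm in position, so I used their average.
- The automatic outline fit of the seated lids was off by about 5 mm. I relied on the tool height, the force and a look at the projected outlines instead.
- Closing on the collar briefly pushed up on the tool with about 9 N. It was gone once the lid was lifted.

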